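# Set the end stop of the slicing board

### The job

Push the slicing board's sliding end stop along its rail, towards the plate with the two humps, until its spring pin rides over the first hump and drops into the notch between the humps. Only then press the black locking lever on top of the stop all the way down, and back off. Just push with the fingers: do not pull the pin up, and leave the tableware and other things around the board where they are.

Things in the scene. Friction and masses are not known exactly. Their poses are not given: they have to be found in the camera images.
- board: Wooden slicing board, fixed, 260 (x) by 440 (y) by 20 mm thick. Origin: centre of its underside; x points away from the robot, y along the rail. An aluminium rail along y at x = +60 mm (top 36 mm above the counter) guides the stop; a dark strip at x = +103 mm (top 30 mm above the counter) carries two steel plates. A butter knife and a shaker lie on its front, x below -80 mm.
- stop (a joint): Position of the sliding end stop along board y (m), 0 at the middle, range -0.18 to 0.18; starts within 0.04. Aluminium block (board x 35 to 85 mm, 40 mm along y, top 62 mm above the counter) with fence, lever and spring pin. Slides with 1.5 N; the ramp of a hump takes about 5 N, then the force dips as it snaps the last mm into the notch; leaving the notch takes about 9 N.
- fence (a point): Middle of the stop's white upright fence plate, 42 mm above the counter, at board x = -35 mm. The plate is 8 mm thick along board y (faces 4 mm either side of this point), spans board x = -65 to +39 mm and 22 to 62 mm above the counter. Either face may be pushed along board y.
- pin_tip (a point): Lower end of the stop's vertical spring pin (a small roller of 6 mm radius, black cap 18 mm wide at the top 82 mm above the counter), at board x = +103 mm and in line with the fence along the rail; moves with the stop.
- pin (a joint): Height (m) of the spring pin above its lowest position: 0 on the flat and in the notch, about 0.005 on top of a hump. Range 0 to 0.012; a spring of about 6 N holds it down. It must not be pulled up by its cap.
- notch_plate: Steel plate, 26 by 60 (along the rail) by 3 mm, fixed on the strip 85 to 160 mm from the rail's middle, at either end. Two round humps across it, tops 20 mm apart and 9 mm above its underside, each with a 20 degree ramp on its outer side; the notch lies between them. Origin: underside, midway between the humps, where the pin must come along the rail; axes as the board's.
- blank_plate: Flat steel plate without humps, 26 by 60 by 3 mm, with two dark screw heads, fixed on the strip near the other end of the rail. Not used. Origin: centre of its underside.
- lever (a joint): Angle (rad) of the locking lever: 0 raised by 34 degrees as at the start, 0.6 fully down (level); stays where it is left. Pivot along board y on top of the stop, at board x = +78 mm, 70 mm above the counter. Needs about 2 N at its pad. To be pressed only once the pin is in the notch.
- lever_pad (a point): Point on the upper face of the black locking lever, 45 mm from its pivot, where to press down. The lever is 24 mm wide (along the rail), 8 mm thick, its free end points to board -x, 56 mm from the pivot. Raised, the pad is about 99 mm above the counter; fully down 74 mm, at board x = +33 mm.
- shaker: White shaker, 34 mm wide, 64 mm tall, standing on the front of the board; leave alone. Origin: underside.
- knife: Steel butter knife, 195 mm long, 19 mm wide, 6 mm thick, lying along the front edge of the board; leave alone. Origin: underside, near its middle.
- jar: Amber jar, 62 mm wide, 100 mm tall, on the counter behind the board; leave alone. Origin: underside.
- can: Can, 66 mm wide, 90 mm tall, on the counter behind the board; leave alone. Origin: underside.
- mug: White mug, 82 mm wide, 95 mm tall, left of the board; leave alone. Origin: underside.
- tape: Roll of tape, 110 mm across, 48 mm tall, lying right of the board; leave alone. Origin: underside.
- scissors: Scissors, about 175 mm long, flat on the counter right of the board; leave alone. Origin: at the pivot, underside.

How it is judged:
On the way, in this order (a step that is already met when the one before it is completed fails the run):
1. the pin has dropped into the notch, the lever still up (y of pin_tip in the frame of notch_plate between -0.003 and 0.003 m and value of joint pin below 0.002 m and value of joint lever below 0.2 rad), for 0.2 s.
2. the lever is pressed down (y of pin_tip in the frame of notch_plate between -0.003 and 0.003 m and value of joint pin below 0.002 m and value of joint lever above 0.52 rad), for 0.2 s.
At the end, for the whole second after the job is handed in: The pin is in the notch (within 3 mm of its middle along the rail, and within 2 mm of its lowest height), the lever is down (at least 0.52 of 0.6 rad), and the stop is at rest (all of step 2 and velocity of joint stop between -0.005 and 0.005 m/s); the robot touches nothing.
It fails at once if the lever is pressed while the pin is out of the notch (value of joint lever above 0.3 rad and (y of pin_tip in the frame of notch_plate above 0.005 m or y of pin_tip in the frame of notch_plate below -0.005 m)).
It fails at once if the pin is pulled up (value of joint pin above 0.0085 m).
It fails at once if a bystander is moved by more than 30 mm (distance of any of shaker, knife, jar, can, mug, tape, scissors from where it was at the start of the episode above 0.03 m).
It also fails if it takes over 54 s, if anything falls off the work surface, if the arm or the gripper's body presses on something with over 40 N, if the wrist force passes 120 N, or if a joint passes its speed limit or range.

### The arm

A 6-joint arm with a two-finger parallel gripper is mounted at the origin on the work surface. World frame = base frame: x ahead of the robot, y to its left, z up, the work surface at z = 0. Lengths are in m, angles in rad, forces in N, time in s.
With the tool pointing down it reaches from about 0.3 to 0.75 m from the base axis. Payload 8.5 kg.
Tool frame: the origin (TCP) lies midway between the tips of the shut fingers; the grasp point (between the pads) lies r.hold_point_z behind it (r.hold_point_z is the distance from the TCP to the grasp point, in m); z points along the fingers, y is the line along which they close (so a half turn about z gives the same grasp; the last joint's range is limited). The gripper opens to 85 mm and grips with 20 to 120 N. Pads are 22 mm wide; open, the fingers measure 114 mm over their backs; the gripper's body (76 mm by 85 mm) begins 54 mm behind the grasp point. The pads swing forward as they close: fully open they stand 13 mm farther back than shut.
Start: joints at [-1.448, 0.381, 1.297, -0, 1.464, -0.215], TCP at [0.182, -0.519, 0.231] pointing down, gripper open.
Joint ranges: [-3.11, 3.11], [-0.89, 2.33], [0.22, 2.48], [-1.42, 4.56], [0.17, 2.85], [-2.88, 2.88]. Speed limits (rad/s): [2.39, 2.39, 3.14, 3.14, 3.14, 3.14].

### API

Orientations are given as a unit quaternion [x, y, z, w].
In Python, from station import monitor, cams, job, models, r gives the robot as it stands.
- The arm moves only by the tool play_rows, never from a script. Its argument "series" is text: rows parted by semicolons, each of 7 numbers parted by spaces: the turn, a rotation vector about the tool's x, y, z in degrees, then the shift along the tool's x, y, z in mm, then the finger opening in mm, from 0 to 85.4. A call has 1 to 10 rows; each row shifts and turns the commanded pose from where the row before left it, along the tool's axes as they then stand; what a row does not reach is not made up. A row lasts 1/12 s, in which the tool goes at most 41.7 mm and 7.16 degrees, less where a joint would pass 70% of its speed; a pose out of reach is approached as far as the arm can. A call with a gripper value outside its range is refused whole. The fingers move at their own pace and stop on an object; "squeeze" is the grip in N (left out, the last holds). Time passes only in rows, so rows that do not move let the fingers close. It gives the time, the measured TCP pose, the force, the opening and the grip force at its end, in the units of the state.
- monitor.get_state(): the state, without advancing time (a new reading comes with each control period).
- cams.camera(name): name is "scene" or "top"; returns a dict with "pixels" (480x640x3 uint8, red, green, blue), "fx", "fy", "cx", "cy" (pixels), "view" (4x4, takes a point from world to camera coordinates). Camera axes: x right, y up, looking along -z (the intrinsics and any distortion apply to the point x, -y, -z); pixel columns grow to the right and rows downward; lengths in m; the calibration is good to about 2 mm. A picture is of the moment at which its call begins. There is no depth.
- job.finish_job(): hands the job in; it is judged then, once.
Trained networks look in a picture, given as the dict that the camera call returned (one of the last four; its "shot" number tells which), for a name from the list of things; names that differ only in an ending like _2 or _b are one class to them, and where a whole thing is asked for, a point or a joint stands for the part that bears it (a point fixed in the world has none). Each returns a list of dicts, best first, with "score" (0 to 1); they miss things now and then, are a little off and sometimes report something else, mostly with a low value. They report only what shows in the picture. A call takes as long as a camera call.
- models.find_in(picture, thing): "centre" ([row, column] in pixels, amid what is visible of it).
The state is a dict: "time": time; "q": joint angles; "dq": joint speeds; "joint_torque": joint torques, N m; "eef_pos": TCP position; "tcp_rot": TCP orientation; "ft_force": force on the tool from outside, world axes, zero at the start; "moment": the same for the moment, N m; "grip_width": finger opening in m; "grip_force": force on a finger pad.
Only numpy, scipy, OpenCV 4.12 (cv2) and the standard library are available. Lean on these libraries where they do the work, as an engineer would, in place of code of your own. Each camera call takes 0.05 s, during which the arm holds its last target. There are 200 camera calls.

## Working session

There is one attempt and no reset: what is moved stays moved. The work goes in short steps, Python scripts to look and compute and a tool call to move; the robot and the scene stay as the last step left them, time stands still between calls to the robot, and variables do not carry over. Pictures are saved under pics/ and viewed, at most 10 in all, crops included, and the job is handed in when it is done.

Besides the shell and the picture viewer there is one more tool, called after "Call:" as name(argument=value, ...) on one line, values as JSON. play_rows: Moves the arm, as the interface text tells. Its arguments: {"type":"object","properties":{"series":{"type":"string"},"squeeze":{"type":"number"}},"required":["series"]}

```bash
mkdir -p pics; ls; python3 - <<'E'
from station import monitor,cams,models,r
import cv2,numpy as np
s=monitor.get_state();print(s['eef_pos'],s['tcp_rot'],s['time'],r.hold_point_z)
for n in("scene","top"):
    p=cams.camera(n);cv2.imwrite(f'pics/{n}0.png',p['pixels'][:,:,::-1])
    print(n,{k:v for k,v in p.items() if k not in('pixels',)})
    for t in("board","stop","fence","pin_tip","notch_plate","blank_plate","lever","lever_pad","shaker","knife","mug","tape"):
        print(t,[(np.round(d['centre'],1).tolist(),round(d['score'],2)) for d in models.find_in(p,t)[:2]])
E
```

```text
pics
[ 0.182253   -0.51861953  0.23070537] [ 9.85766335e-01  1.68119567e-01  3.50998823e-05 -7.36373539e-04] 0.0 0.0187
scene {'fx': 442.4313619128079, 'fy': 442.4313619128079, 'cx': 314.4234217057732, 'cy': 235.588006983512, 'view': array([[-0.85277536,  0.52199478, -0.01719383,  0.48698314],
       [-0.38600444, -0.60775034,  0.69400295,  0.15943902],
       [ 0.35181636,  0.59846551,  0.71976682, -1.36332337],
       [ 0.        ,  0.        ,  0.        ,  1.        ]]), 'shot': 1}
board [([275.3, 344.6], 0.59)]
stop [([267.2, 329.2], 0.89)]
fence [([267.1, 324.5], 0.95)]
pin_tip []
notch_plate [([261.5, 280.4], 0.61), ([277.5, 307.9], 0.4)]
blank_plate [([323.6, 341.1], 0.81)]
lever [([261.9, 322.3], 0.7), ([278.6, 308.9], 0.41)]
lever_pad [([261.7, 323.4], 0.75), ([258.3, 234.8], 0.47)]
shaker [([275.3, 416.3], 0.56)]
knife [([231.9, 353.0], 0.68)]
mug [([370.3, 463.5], 0.62), ([230.9, 349.7], 0.62)]
tape [([169.4, 250.9], 0.58)]
top {'fx': 597.3925842083369, 'fy': 597.3925842083369, 'cx': 317.0075758915601, 'cy': 243.6219591924339, 'view': array([[-0.00587295, -0.99997024, -0.00500273,  0.00208247],
       [ 0.99385441, -0.00638991,  0.11051055, -0.5646475 ],
       [-0.11053923, -0.00432296,  0.99386236, -1.6904333 ],
       [ 0.        ,  0.        ,  0.        ,  1.        ]]), 'shot': 2}
board [([249.4, 292.6], 0.95)]
stop [([232.7, 286.4], 0.67)]
fence [([229.7, 289.8], 0.91)]
pin_tip []
notch_plate [([213.1, 321.3], 0.58)]
blank_plate [([221.5, 241.3], 0.69)]
lever [([226.7, 285.4], 0.65)]
lever_pad [([229.9, 287.9], 0.44), ([181.6, 269.6], 0.44)]
shaker [([295.1, 242.9], 0.67)]
knife [([285.7, 320.0], 0.9), ([182.0, 268.5], 0.67)]
mug [([264.7, 157.4], 0.75)]
tape [([256.7, 465.3], 0.96), ([266.3, 155.7], 0.68)]
```

```bash
python3 - <<'E'
import cv2
a=cv2.imread('pics/top0.png')[150:350,160:420];cv2.imwrite('pics/topc.png',cv2.resize(a,None,fx=3,fy=3,interpolation=cv2.INTER_CUBIC))
a=cv2.imread('pics/scene0.png')[190:390,210:470];cv2.imwrite('pics/scc.png',cv2.resize(a,None,fx=3,fy=3,interpolation=cv2.INTER_CUBIC))
E
```

```text
(no output)
```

View pics/topc.png

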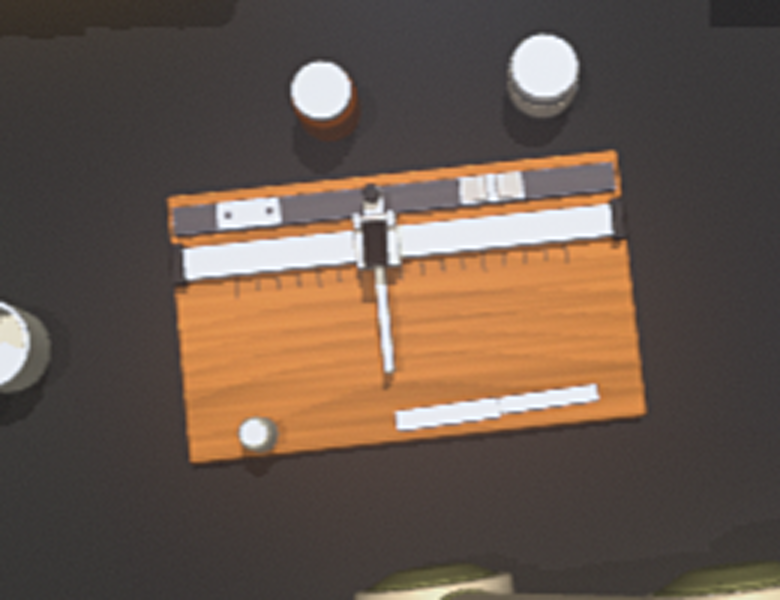

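View pics/scc.png

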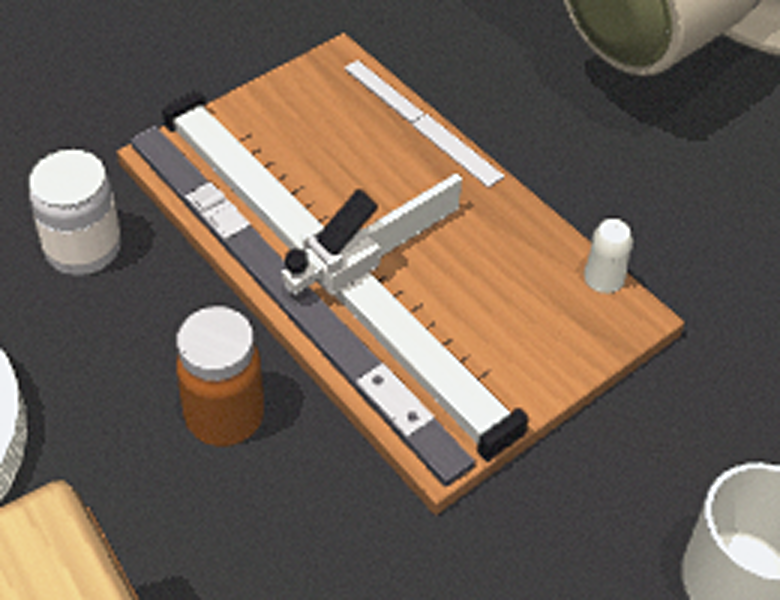

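```bash
cat > h.py <<'E'
from station import monitor,cams,models,r
import numpy as np
from scipy.optimize import least_squares
def proj(p,P):
    c=p['view'][:3,:3]@P+p['view'][:3,3]
    return np.array([p['cx']+p['fx']*c[0]/-c[2],p['cy']-p['fy']*c[1]/-c[2]])
def b2w(b,P):
    c,s=np.cos(b[2]),np.sin(b[2]);return np.array([b[0]+c*P[0]-s*P[1],b[1]+s*P[0]+c*P[1],P[2]])
E
python3 - <<'E'
from h import *
S=cams.camera('scene');T=cams.camera('top')
T['o']=(160,150);S['o']=(210,190)
# cam, px, board coords as fn(s,n)
O=[(T,(168,198),lambda s,n:(.13,.22,.02)),(T,(616,152),lambda s,n:(.13,-.22,.02)),(T,(645,411),lambda s,n:(-.13,-.22,.02)),(T,(190,460),lambda s,n:(-.13,.22,.02)),
(S,(345,33),lambda s,n:(-.13,-.22,.02)),(S,(685,322),lambda s,n:(-.13,.22,.02)),(S,(437,500),lambda s,n:(.13,.22,.02)),(S,(118,152),lambda s,n:(.13,-.22,.02)),
(T,(371,191),lambda s,n:(.103,s,.082)),(S,(296,257),lambda s,n:(.103,s,.082)),(T,(389,372),lambda s,n:(-.065,s,.062)),
(T,(491,187),lambda s,n:(.103,n,.034)),(S,(217,209),lambda s,n:(.103,n,.034))]
def f(x,full=False):
    e=np.array([proj(c,b2w(x,g(x[3],x[4])))-(np.array(c['o'])+np.array(px)/3) for c,px,g in O])
    return e if full else e.ravel()
q=least_squares(f,[.6,0,.1,0,-.12],loss='soft_l1')
print(q.x.round(4),np.degrees(q.x[2]));print(f(q.x,True).round(1))
b=q.x
for nm,P in dict(fence=(-.035,b[3],.042),fence_end=(-.065,b[3],.062),pad=(.041,b[3],.099),pad_goal=(.033,b[4],.074),fgoal=(-.035,b[4],.042)).items(): print(nm,b2w(b,P).round(4))
from scipy.spatial.transform import Rotation as R
print(R.from_quat(monitor.get_state()['tcp_rot']).as_matrix().round(3))
E
```

```text
[ 0.5429  0.0653  0.0978  0.0183 -0.0947] 5.6008240998587135
[[-1.3 -0.6]
 [-0.8 -0.8]
 [-0.3  1.5]
 [-1.   1.1]
 [-0.7 -1.8]
 [ 0.2 -1.4]
 [-0.6  0.2]
 [-1.4 -1.8]
 [-0.7  0.3]
 [-0.5 -1.6]
 [-0.4 -0.3]
 [-0.8  0.2]
 [-0.2 -1.1]]
fence [0.5063 0.0801 0.042 ]
fence_end [0.4765 0.0772 0.062 ]
pad [0.5819 0.0875 0.099 ]
pad_goal [ 0.585  -0.0258  0.074 ]
fgoal [ 0.5173 -0.0324  0.042 ]
[[ 0.943  0.331  0.   ]
 [ 0.331 -0.943 -0.   ]
 [ 0.     0.    -1.   ]]
```

Call:
play_rows(series="0 0 6.85 0 0 0 0;0 0 6.85 0 0 0 0;0 0 0 19 -30.7 0 0;0 0 0 19 -30.7 0 0;0 0 0 19 -30.7 0 0;0 0 0 19 -30.7 0 0;0 0 0 19 -30.7 0 0;0 0 0 19 -30.7 0 0;0 0 0 19 -30.7 0 0;0 0 0 19 -30.7 0 0")

```text
time: 2.23
eef_pos: [0.3097, -0.2579, 0.2315]
tcp_rot: [0.999, 0.049, 0.0, 0.0]
ft_force: [0.3, 0.4, 0.0]
grip_width: -0.0001
grip_force: 0.0
```

Call:
play_rows(series="0 0 0 19 -30.7 0 0;0 0 0 19 -30.7 0 0;0 0 0 19 -30.7 0 0;0 0 0 19 -30.7 0 0;0 0 0 19 -30.7 0 0;0 0 0 19 -30.7 0 0;0 0 0 19 -30.7 0 0;0 0 0 19 -30.7 0 0;0 0 0 19 -30.7 0 0;0 0 0 19 -30.7 0 0")

```text
time: 3.07
eef_pos: [0.4686, 0.0667, 0.2315]
tcp_rot: [0.999, 0.049, 0.0, 0.0]
ft_force: [0.9, -1.1, -0.3]
grip_width: -0.0001
grip_force: 0.0
```

Call:
play_rows(series="0 0 0 0 0 0 0;0 0 0 0 0 0 0")

```text
time: 3.23
eef_pos: [0.4684, 0.0661, 0.2311]
tcp_rot: [0.999, 0.051, -0.0, 0.0]
ft_force: [0.3, 0.5, 0.3]
grip_width: -0.0001
grip_force: 0.0
```

Call:
play_rows(series="0 0 0 19.5 -30 0 0;0 0 0 19.5 -30 0 0;0 0 0 0 0 31 0;0 0 0 0 0 31 0;0 0 0 0 0 31 0;0 0 0 0 0 31 0;0 0 0 0 0 0 0")

```text
time: 3.82
eef_pos: [0.4982, 0.127, 0.1028]
tcp_rot: [0.999, 0.049, -0.005, -0.0]
ft_force: [-0.6, 0.4, -2.0]
grip_width: 0.0002
grip_force: 0.0
```

```bash
python3 - <<'E'
from h import *;import cv2
p=cams.camera('scene');print(monitor.get_state()['eef_pos'])
a=p['pixels'][170:370,210:470,::-1];cv2.imwrite('pics/s1.png',cv2.resize(a,None,fx=3,fy=3,interpolation=cv2.INTER_CUBIC))
E
```

```text
[0.4997552  0.12715361 0.10579668]
```

View pics/s1.png

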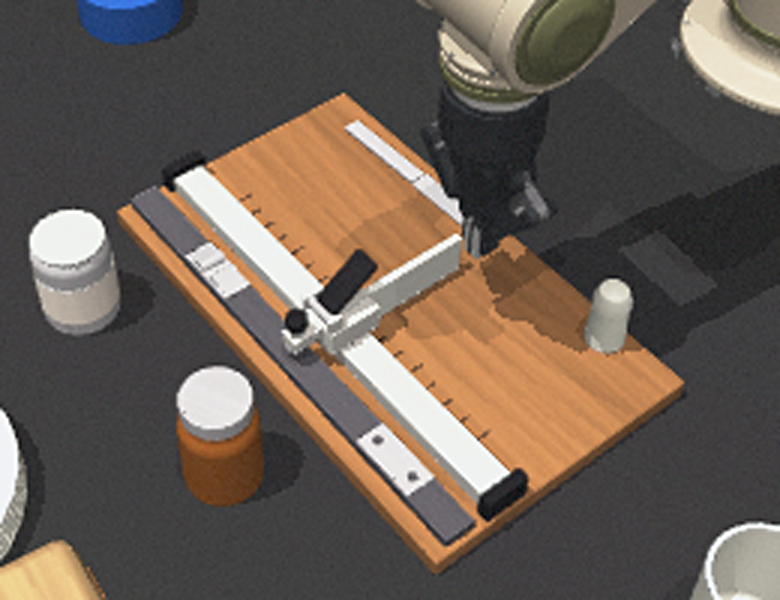

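Call:
play_rows(series="0 0 0 0 0 30 0;0 0 0 0 0 30 0;0 0 0 0 5 0 0;0 0 0 0 5 0 0;0 0 0 0 5 0 0;0 0 0 0 0 0 0;0 0 0 0 0 0 0")

```text
time: 4.45
eef_pos: [0.5035, 0.1128, 0.0491]
tcp_rot: [0.999, 0.049, 0.002, 0.0]
ft_force: [-0.3, 0.4, 0.1]
grip_width: 0.0001
grip_force: 0.0
```

Call:
play_rows(series="0 0 0 0 3 0 0;0 0 0 0 3 0 0;0 0 0 0 3 0 0;0 0 0 0 3 0 0;0 0 0 0 3 0 0;0 0 0 0 3 0 0;0 0 0 0 0 0 0")

```text
time: 5.03
eef_pos: [0.5044, 0.0949, 0.0473]
tcp_rot: [0.999, 0.049, -0.0, 0.0]
ft_force: [0.4, 0.2, 0.4]
grip_width: 0.0001
grip_force: 0.0
```

Call:
play_rows(series="0 0 0 0 4 0 0;0 0 0 0 4 0 0;0 0 0 0 4 0 0;0 0 0 0 4 0 0;0 0 0 0 4 0 0")

```text
time: 5.45
eef_pos: [0.5063, 0.0751, 0.0473]
tcp_rot: [0.999, 0.049, -0.0, -0.0]
ft_force: [-0.0, 2.0, 0.2]
grip_width: 0.0001
grip_force: 0.9
```

```bash
python3 - <<'E'
from h import *;import cv2
T=cams.camera('top');S=cams.camera('scene');s=monitor.get_state();print(s['eef_pos'],s['ft_force'])
a=np.hstack([T['pixels'][180:310,200:330],S['pixels'][200:330,280:410]])[:,:,::-1];cv2.imwrite('pics/s2.png',cv2.resize(a,None,fx=3,fy=3,interpolation=cv2.INTER_CUBIC))
E
```

```text
[0.50645594 0.07471587 0.04734829] [-0.38044998  0.35503051  0.00342855]
```

View pics/s2.png

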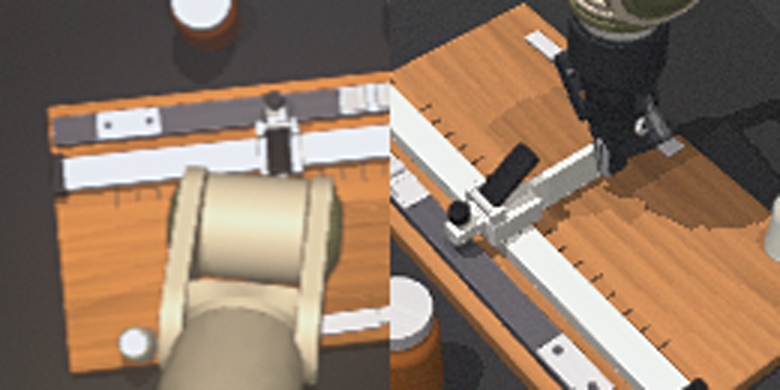

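Call:
play_rows(series="0 0 0 0 6 0 0;0 0 0 0 6 0 0;0 0 0 0 6 0 0;0 0 0 0 6 0 0;0 0 0 0 6 0 0;0 0 0 0 6 0 0;0 0 0 0 6 0 0;0 0 0 0 6 0 0;0 0 0 0 6 0 0")

```text
time: 6.3
eef_pos: [0.5116, 0.0212, 0.0473]
tcp_rot: [0.999, 0.049, -0.0, -0.0]
ft_force: [-1.4, 2.7, 0.7]
grip_width: -0.0001
grip_force: 1.0
```

Call:
play_rows(series="0 0 0 0 2 0 0;0 0 0 0 2 0 0")

```text
time: 6.47
eef_pos: [0.5121, 0.0174, 0.0473]
tcp_rot: [0.999, 0.049, 0.0, 0.0]
ft_force: [-1.0, 1.7, -1.2]
grip_width: 0.0
grip_force: 0.8
```

Call:
play_rows(series="0 0 0 0 2 0 0;0 0 0 0 2 0 0")

```text
time: 6.63
eef_pos: [0.5124, 0.0138, 0.0473]
tcp_rot: [0.999, 0.049, 0.0, -0.0]
ft_force: [0.0, 1.4, -0.0]
grip_width: -0.0003
grip_force: 0.8
```

Call:
play_rows(series="0 0 0 0 2 0 0;0 0 0 0 2 0 0")

```text
time: 6.8
eef_pos: [0.5128, 0.0098, 0.0473]
tcp_rot: [0.999, 0.049, -0.0, -0.0]
ft_force: [0.5, 2.3, -0.1]
grip_width: -0.0001
grip_force: 0.8
```

Call:
play_rows(series="0 0 0 0 2 0 0;0 0 0 0 2 0 0")

```text
time: 6.97
eef_pos: [0.5131, 0.0061, 0.0473]
tcp_rot: [0.999, 0.049, -0.0, -0.0]
ft_force: [-0.9, 6.2, 0.0]
grip_width: -0.0001
grip_force: 2.6
```

Call:
play_rows(series="0 0 0 0 2 0 0;0 0 0 0 2 0 0;0 0 0 0 2 0 0")

```text
time: 7.22
eef_pos: [0.5137, 0.0002, 0.0473]
tcp_rot: [0.999, 0.049, -0.0, -0.0]
ft_force: [1.2, 5.9, 1.0]
grip_width: -0.0001
grip_force: 2.8
```

Call:
play_rows(series="0 0 0 0 1 0 0;0 0 0 0 1 0 0")

```text
time: 7.38
eef_pos: [0.5139, -0.0018, 0.0473]
tcp_rot: [0.999, 0.049, -0.0, -0.0]
ft_force: [0.1, 5.3, 0.1]
grip_width: 0.0002
grip_force: 2.7
```

Call:
play_rows(series="0 0 0 0 1 0 0;0 0 0 0 1 0 0")

```text
time: 7.55
eef_pos: [0.5141, -0.0039, 0.0473]
tcp_rot: [0.999, 0.049, -0.0, -0.0]
ft_force: [0.6, 3.8, 1.2]
grip_width: 0.0002
grip_force: 2.0
```

Call:
play_rows(series="0 0 0 0 1 0 0")

```text
time: 7.63
eef_pos: [0.5142, -0.0051, 0.0473]
tcp_rot: [0.999, 0.049, -0.0, -0.0]
ft_force: [0.4, 3.7, -0.4]
grip_width: 0.0002
grip_force: 1.7
```

Call:
play_rows(series="0 0 0 0 1 0 0")

```text
time: 7.72
eef_pos: [0.5144, -0.0062, 0.0473]
tcp_rot: [0.999, 0.049, -0.0, 0.0]
ft_force: [-0.8, 2.5, 0.7]
grip_width: 0.0004
grip_force: 1.3
```

Call:
play_rows(series="0 0 0 0 1 0 0")

```text
time: 7.8
eef_pos: [0.5145, -0.0073, 0.0473]
tcp_rot: [0.999, 0.049, -0.0, 0.0]
ft_force: [0.0, 2.3, -0.0]
grip_width: -0.0001
grip_force: 0.9
```

Call:
play_rows(series="0 0 0 0 1 0 0")

```text
time: 7.88
eef_pos: [0.5146, -0.0084, 0.0473]
tcp_rot: [0.999, 0.049, -0.0, 0.0]
ft_force: [-0.3, 1.6, -0.1]
grip_width: -0.0002
grip_force: 0.5
```

Call:
play_rows(series="0 0 0 0 1 0 0")

```text
time: 7.97
eef_pos: [0.5147, -0.0095, 0.0474]
tcp_rot: [0.999, 0.049, 0.0, 0.0]
ft_force: [0.2, 0.3, 0.0]
grip_width: 0.0001
grip_force: 0.1
```

Call:
play_rows(series="0 0 0 0 1 0 0")

```text
time: 8.05
eef_pos: [0.5149, -0.0105, 0.0474]
tcp_rot: [0.999, 0.049, 0.0, 0.0]
ft_force: [0.4, 1.3, -0.0]
grip_width: 0.0003
grip_force: 0.0
```

Call:
play_rows(series="0 0 0 0 1 0 0")

```text
time: 8.13
eef_pos: [0.515, -0.0115, 0.0474]
tcp_rot: [0.999, 0.049, 0.0, 0.0]
ft_force: [-0.3, -0.3, 0.3]
grip_width: -0.0001
grip_force: 0.0
```

Call:
play_rows(series="0 0 0 0 1 0 0")

```text
time: 8.22
eef_pos: [0.5151, -0.0124, 0.0474]
tcp_rot: [0.999, 0.049, 0.0, 0.0]
ft_force: [-1.1, -0.4, -0.3]
grip_width: -0.0001
grip_force: 0.0
```

Call:
play_rows(series="0 0 0 0 1 0 0;0 0 0 0 1 0 0")

```text
time: 8.38
eef_pos: [0.5152, -0.0143, 0.0474]
tcp_rot: [0.999, 0.049, 0.0, 0.0]
ft_force: [0.1, 0.0, 0.1]
grip_width: 0.0002
grip_force: 0.0
```

Call:
play_rows(series="0 0 0 0 1 0 0")

```text
time: 8.47
eef_pos: [0.5153, -0.0152, 0.0473]
tcp_rot: [0.999, 0.049, 0.0, 0.0]
ft_force: [0.0, 0.4, 0.5]
grip_width: -0.0003
grip_force: 0.0
```

Call:
play_rows(series="0 0 0 0 1 0 0")

```text
time: 8.55
eef_pos: [0.5154, -0.0161, 0.0473]
tcp_rot: [0.999, 0.049, -0.0, 0.0]
ft_force: [-0.5, 0.5, -0.8]
grip_width: 0.0003
grip_force: 0.0
```

Call:
play_rows(series="0 0 0 0 0 0 0")

```text
time: 8.63
eef_pos: [0.5154, -0.0162, 0.0473]
tcp_rot: [0.999, 0.049, 0.0, 0.0]
ft_force: [-0.6, 0.7, 0.1]
grip_width: 0.0003
grip_force: 0.0
```

```bash
python3 - <<'E'
from h import *;import cv2
T=cams.camera('top');S=cams.camera('scene');s=monitor.get_state();print(s['eef_pos'],s['ft_force'],s['grip_force'])
a=np.hstack([T['pixels'][180:260,280:350],S['pixels'][220:300,250:320]])[:,:,::-1];cv2.imwrite('pics/s3.png',cv2.resize(a,None,fx=5.6,fy=5.6,interpolation=cv2.INTER_CUBIC))
E
```

```text
[ 0.51535487 -0.01606793  0.04731751] [-0.51733544  0.50313233 -0.28945838] 0.0
```

View pics/s3.png

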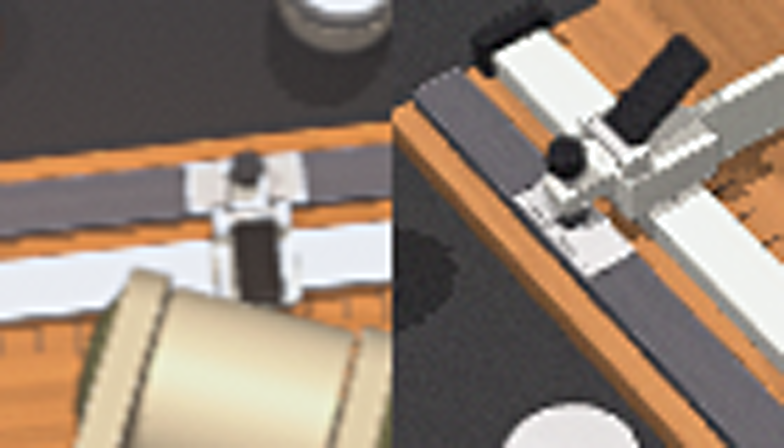

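Call:
play_rows(series="0 0 0 0 1 0 0")

```text
time: 8.82
eef_pos: [0.5154, -0.0169, 0.0473]
tcp_rot: [0.999, 0.049, -0.0, -0.0]
ft_force: [0.4, -0.8, 0.4]
grip_width: 0.0003
grip_force: 0.0
```

Call:
play_rows(series="0 0 0 0 0.7 0 0")

```text
time: 8.9
eef_pos: [0.5154, -0.0175, 0.0473]
tcp_rot: [0.999, 0.049, -0.0, -0.0]
ft_force: [0.4, 4.8, 1.1]
grip_width: -0.0002
grip_force: 2.1
```

Call:
play_rows(series="0 0 0 0 0.5 0 0")

```text
time: 8.98
eef_pos: [0.5155, -0.0177, 0.0473]
tcp_rot: [0.999, 0.049, -0.0, -0.001]
ft_force: [0.0, 5.5, 1.4]
grip_width: 0.0001
grip_force: 2.8
```

Call:
play_rows(series="0 0 0 0 -10 0 0;0 0 0 0 -10 0 0;0 0 0 0 0 28 0;0 0 0 0 0 -28 0")

```text
time: 9.32
eef_pos: [0.5121, 0.003, 0.0414]
tcp_rot: [0.999, 0.05, -0.004, -0.001]
ft_force: [-0.4, 0.8, 0.4]
grip_width: -0.0
grip_force: 0.0
```

That call included a wrong +28 mm (downward) row, which the next row undid. The forces stayed low. Now I'm going up.

Call:
play_rows(series="0 0 0 0 0 0 0;0 0 0 0 0 -30 0;0 0 0 0 0 -30 0;0 0 0 0 0 -30 0;0 0 0 0 0 -20 0;0 0 0 0 0 0 0;0 0 0 0 0 0 0")

```text
time: 9.9
eef_pos: [0.5137, 0.0023, 0.1582]
tcp_rot: [0.999, 0.05, 0.001, 0.0]
ft_force: [-0.6, -0.2, -0.4]
grip_width: -0.0
grip_force: 0.0
```

Call:
play_rows(series="0 0 0 23.5 11.7 0 0;0 0 0 23.5 11.7 0 0;0 0 0 23.5 11.7 0 0;0 0 0 0 0 0 0;0 0 0 0 0 0 0")

```text
time: 10.32
eef_pos: [0.587, -0.0261, 0.1554]
tcp_rot: [0.999, 0.049, -0.001, -0.0]
ft_force: [0.3, 0.0, 0.5]
grip_width: -0.0
grip_force: 0.0
```

```bash
python3 - <<'E'
from h import *;import cv2
S=cams.camera('scene');s=monitor.get_state();e=s['eef_pos'];print(e,s['ft_force'])
b=(.5429,.0653,.0978);c,n=np.cos(b[2]),np.sin(b[2]);d=e[:2]-np.array(b[:2]);print('board xy',c*d[0]+n*d[1],-n*d[0]+c*d[1])
a=S['pixels'][200:320,220:380,::-1];cv2.imwrite('pics/s4.png',cv2.resize(a,None,fx=5,fy=5,interpolation=cv2.INTER_CUBIC))
E
```

```text
[ 0.58635736 -0.02579208  0.15573963] [-0.20786657 -0.6239856  -0.22219145]
board xy 0.03435507980459383 -0.09490014559782196
```

View pics/s4.png

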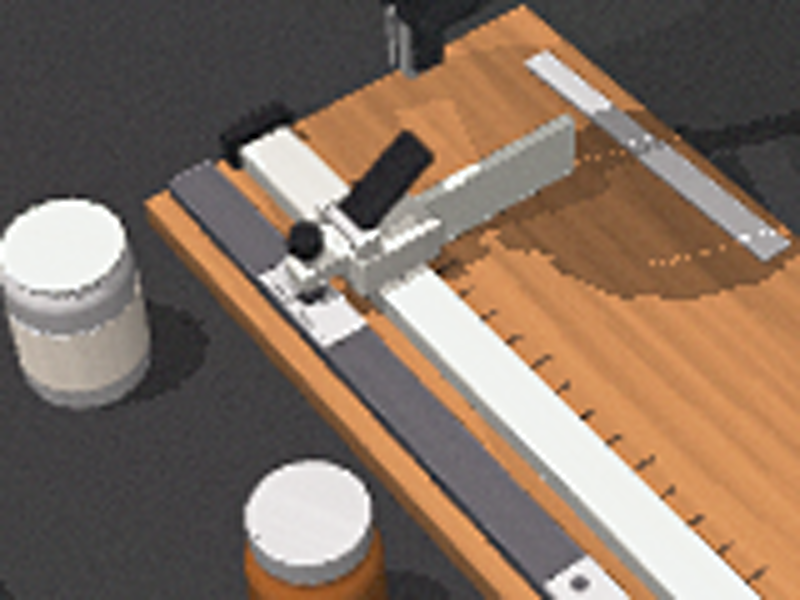

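The picture shows the pin (300,290) between the humps of the plate, the lever still raised at (395,180), and the fingertips directly above it at (405,65). Next I press down.

Call:
play_rows(series="0 0 0 0 0 20 0;0 0 0 0 0 20 0;0 0 0 0 0 7 0;0 0 0 0 0 5 0;0 0 0 0 0 5 0;0 0 0 0 0 5 0;0 0 0 0 0 5 0;0 0 0 0 0 5 0;0 0 0 0 0 5 0;0 0 0 0 0 0 0")

```text
time: 11.2
eef_pos: [0.5871, -0.0263, 0.0794]
tcp_rot: [0.999, 0.049, -0.0, -0.0]
ft_force: [0.5, 0.8, 0.5]
grip_width: -0.0
grip_force: 0.0
```

Call:
play_rows(series="0 0 0 0 0 2 0;0 0 0 0 0 0 0")

```text
time: 11.37
eef_pos: [0.5873, -0.0263, 0.078]
tcp_rot: [0.999, 0.049, 0.0, -0.0]
ft_force: [1.2, -0.2, 0.3]
grip_width: 0.0001
grip_force: 0.0
```

Call:
play_rows(series="0 0 0 0 0 1.5 0;0 0 0 0 0 1.5 0")

```text
time: 11.53
eef_pos: [0.5872, -0.0263, 0.0754]
tcp_rot: [0.999, 0.049, 0.0, 0.0]
ft_force: [-1.5, -1.0, 1.5]
grip_width: -0.0002
grip_force: 0.9
```

Call:
play_rows(series="0 0 0 0 0 1 0;0 0 0 0 0 0 0")

```text
time: 11.7
eef_pos: [0.5872, -0.0263, 0.0741]
tcp_rot: [0.999, 0.049, -0.0, -0.0]
ft_force: [-0.4, 0.5, 0.1]
grip_width: -0.0001
grip_force: 0.0
```

Call:
play_rows(series="0 0 0 0 0 0.5 0;0 0 0 0 0 0 0;0 0 0 0 0 0 0")

```text
time: 11.95
eef_pos: [0.5873, -0.0263, 0.0739]
tcp_rot: [0.999, 0.049, 0.0, 0.0]
ft_force: [-1.3, -0.5, 2.8]
grip_width: -0.0001
grip_force: 1.2
```

Call:
play_rows(series="0 0 0 0 0 0.7 0;0 0 0 0 0 0 0")

```text
time: 12.12
eef_pos: [0.5873, -0.0263, 0.0737]
tcp_rot: [0.999, 0.049, 0.0, 0.0]
ft_force: [-2.8, -0.9, 6.7]
grip_width: 0.0002
grip_force: 3.3
```

Call:
play_rows(series="0 0 0 0 0 0.7 0;0 0 0 0 0 0 0")

```text
time: 12.28
eef_pos: [0.5873, -0.0263, 0.0735]
tcp_rot: [0.999, 0.049, 0.0, 0.0]
ft_force: [-4.9, -0.0, 10.1]
grip_width: -0.0003
grip_force: 5.3
```

The lever is against its limit: 10 N at 73.5 mm. I back off and look.

Call:
play_rows(series="0 0 0 0 0 0 0;0 0 0 0 0 -5 0;0 0 0 0 0 -25 0;0 0 0 0 0 -30 0;0 0 0 0 0 -30 0;0 0 0 0 0 0 0;0 0 0 0 0 0 0")

```text
time: 12.87
eef_pos: [0.5878, -0.0264, 0.1638]
tcp_rot: [0.999, 0.049, 0.002, 0.0]
ft_force: [0.5, 0.1, -0.7]
grip_width: 0.0001
grip_force: 0.0
```

```bash
python3 - <<'E'
from h import *;import cv2
S=cams.camera('scene');s=monitor.get_state();print(s['eef_pos'],s['ft_force'],s['time'])
a=S['pixels'][200:320,220:380,::-1];cv2.imwrite('pics/s5.png',cv2.resize(a,None,fx=5,fy=5,interpolation=cv2.INTER_CUBIC))
E
```

```text
[ 0.58708789 -0.02622214  0.16222918] [0.27096261 0.45826786 0.53248522] 12.9167
```

View pics/s5.png

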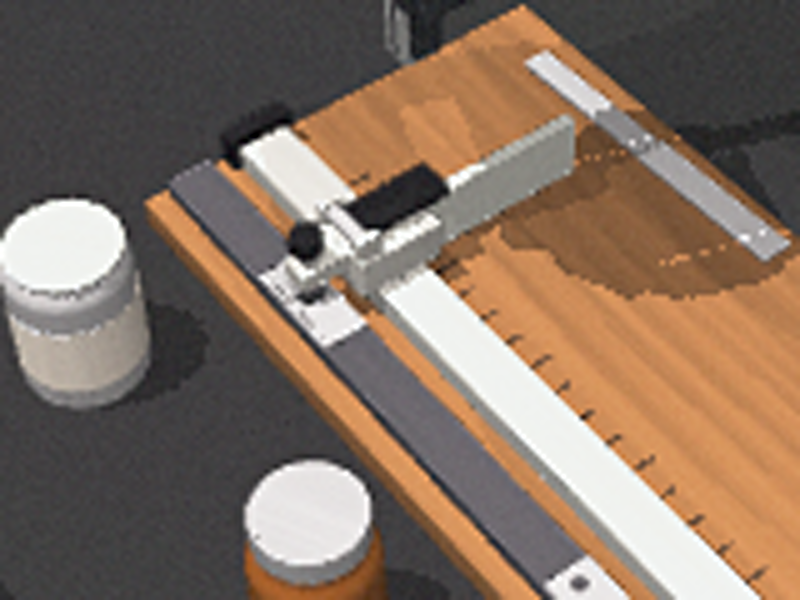

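The lever at (400,195) is level, the pin and fence have not moved, and the robot is clear of everything.

```bash
python3 -c "
from station import job
print(job.finish_job())"
```

```text
the job is handed in; nothing more can be done
None
```

I pushed the stop until its pin dropped into the notch, pressed the lever fully down and backed the arm clear; the job is handed in at about 13 s, but no verdict came back.

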